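# Find the rattling tin and hold it out over the loupe tray

## Task

One of the three sealed aluminium tins has a part loose inside: pick the tins up one at a time and shake them lengthways, well clear of the bench, to find the one that rattles, standing each silent one upright back where it was (set down, not dropped). Hold the rattling tin out, upright, still and well up above the middle of the tray that has the eye loupe in it (not the tray with the steel block), and finish there with it still in the gripper. Leave everything else on the bench alone.

Things in the scene. Friction and masses are not known exactly. Their poses are not given: they have to be found in the camera images.
- tin_left_c (a point): centre of the left (largest y) of three identical sealed bare-aluminium tins, 64 mm wide along its x, 120 mm long along its y, 56 mm tall, dark seam round the lid (point in the middle, half-way up, 28 mm above the underside; z up). About 0.35 kg each, with chance differences that tell nothing. They start upright in a loose row, long sides about crossways to the robot, each turned a little
- tin_middle_c (a point): centre of the middle tin, same as the left one. Any of the three may be the rattler: in it a heavy part (0.2 kg) rolls freely some 75 mm to and fro along the tin's length (its y), runs to the lower end when the tin is tipped endways by over 0.2 rad, knocks there, and tends to stay there when the tin is levelled. In the other two the contents are packed fast in the middle
- tin_right_c (a point): centre of the right tin (smallest y), same as the left one in every way
- tray_a_c (a point): middle of the inner floor of the left one (y above 0) of two fixed shallow wooden trays, 130 x 130 mm, rim 14 mm above the bench, floor 4 mm above the bench; the trays lie beyond the tins. One tray holds the loupe, the other the block: which is which changes
- tray_b_c (a point): middle of the inner floor of the right one (y below 0) of two fixed shallow wooden trays, 130 x 130 mm, rim 14 mm above the bench, floor 4 mm above the bench; the trays lie beyond the tins. One tray holds the loupe, the other the block: which is which changes
- loupe_c (a point): centre of a black round eye loupe, 40 mm across, 34 mm tall, standing near the middle of one of the trays (this point is half-way up); it stays there
- block_c (a point): centre of a bare steel bench block, 45 x 45 x 20 mm, lying near the middle of the other tray; it stays there
- ring_clamp: small wooden ring clamp lying between the two trays, about 102 x 26 x 24 mm; a bystander, not to be moved (origin at its underside)
- polish_bar: brown bar of polishing compound, 75 x 32 x 24 mm, lying nearest the robot on the left; a bystander, not to be moved (origin at its underside)
- screwdriver: screwdriver, 150 mm, lying nearest the robot on the right; a bystander, not to be moved (origin at its underside)
- hammer: small hammer, 240 mm, lying at the far left; a bystander, not to be moved (origin at its underside)
- jar: amber glass jar with a metal lid, 56 mm across, 65 mm tall, standing at the right; a bystander, not to be moved (origin at its underside)
There are look-alikes about, which are no part of the job. What is shaped like the part that bears tray_a_c but pink is not meant.

How it is judged:
By the outcome, as a careful person would: the job done as asked, in the order asked, and still so for the second after the job is handed in, while the arm keeps its last pose, push and grip.
It also fails if it takes over 72 s, if anything falls off the work surface, if the arm or the gripper's body presses on something with over 40 N, if the wrist force passes 120 N, or if a joint passes its speed limit or range.

## Robot

A 6-joint arm with a two-finger parallel gripper is mounted at the origin on the work surface. World frame = base frame: x ahead of the robot, y to its left, z up, the work surface at z = 0. Lengths are in m, angles in rad, forces in N, time in s.
With the tool pointing down it reaches from about 0.35 to 0.875 m from the base axis. Payload 4.2 kg.
Tool frame: the origin (TCP) lies between the finger pads; the fingertips stand 25 mm ahead of it and the grasp point (between the pads) lies 6 mm ahead of it (r.tip_reach is the distance from the TCP to the fingertips, in m); z points along the fingers, y is the direction in which the jaws open and shut (so a half turn about z gives the same grasp; the last joint's range is limited). The gripper opens to 87 mm and grips with 3 to 60 N. Pads are 19 mm wide; open, the fingers measure 117 mm over their backs; the gripper's body (75 mm by 190 mm) begins 51 mm behind the grasp point.
Start: joints at [-0.853, 0.385, 0.008, 0, -1.194, -0.259], TCP at [0.277, -0.56, 0.248] pointing down, gripper open.
Joint ranges: [-3.14, 3.14], [-1.21, 2.06], [-1.07, 1.41], [-3.16, 2.05], [-2.99, -0.16], [-3.1, 3.1]. Speed limits (rad/s): [2.79, 2.79, 3.14, 3.14, 3.14, 3.14].

## Interface

Orientations are given as a unit quaternion [w, x, y, z].
In Python, from bench import r gives the robot as it stands.
- The arm moves only by the tool play_rows, never from a script. Its argument "deltas" is one flat list of numbers, 5 for each row, row after row: the shift along the tool's x, y, z in m, then the turn about the tool's z in degrees, then the closure, from 0 (fully open) to 1 (shut). A call has 1 to 5 rows; each row shifts and turns the commanded pose from where the row before left it, along the tool's axes as they then stand; what a row does not reach is not made up. A row lasts 1/10 s, in which the tool goes at most 50 mm and 8.59 degrees, less where a joint would pass 70% of its speed; a pose out of reach is approached as far as the arm can. A call with a gripper value outside its range is refused whole. The fingers move at their own pace and stop on an object; "force" is the grip in N (left out, the last holds). Time passes only in rows, so rows that do not move let the fingers close. It gives the time, the measured TCP pose, the force and the opening at its end, in the units of the state.
- r.read_state(): the state, without advancing time (a new reading comes with each control period).
- r.snapshot(name): name is "scene" or "side" or "wrist"; returns (picture, depth): 480x640x3 uint8, red, green, blue; 480x640 float32, m along the optical axis (not along the pixel's ray), 0 where there is no reading.
- r.camera_params(name): a dict with "fx", "fy", "cx", "cy" (pixels), "R" (3x3) and "t" (3): a world point X has camera coordinates R X + t; the wrist camera has in their place "tool_from_camera" (4x4, takes a point from camera to tool coordinates, whose origin is the TCP and whose axes are the flange's). Camera axes: x right, y down, z forward; pixel columns grow to the right and rows downward; lengths in m; the calibration is good to about 2 mm. The wrist camera is an equidistant fisheye: a pixel r from the principal point sees the ray r / f radians off the axis. A picture is of the moment at which its call begins: read the wrist's pose just before it. camera_params takes no time and is no camera call.
- r.hand_in(): hands the job in, once; it reports no verdict.
The state is a dict: "t": time; "joints": joint angles; "qd": joint speeds; "joint_efforts": joint torques, N m; "ee_pos": TCP position; "eef_rot": TCP orientation; "force": force on the tool from outside, world axes, zero at the start; "torque": the same for the moment, N m; "finger_gap": finger opening in m.
Only numpy, scipy, OpenCV 4.12 (cv2) and the standard library are available. Lean on these libraries where they do the work, as an engineer would, in place of code of your own. Each camera call takes 0.05 s, during which the arm holds its last target. There are 200 camera calls.

## Working session

There is one attempt and no reset: what is moved stays moved. The work goes in short steps, Python scripts to look and compute and a tool call to move; the robot and the scene stay as the last step left them, time stands still between calls to the robot, and variables do not carry over. Pictures are saved under pics/ and viewed, about 8 in all and at most 12, crops included, and the job is handed in when it is done.

Besides the shell and the picture viewer there is one more tool, called as name(argument=value, ...), one argument or row to a line, values as JSON. play_rows: Moves the arm, as the interface text tells. Its arguments: {"type":"object","properties":{"deltas":{"type":"array","items":{"type":"number"}},"force":{"type":"number"}},"required":["deltas"]}

```bash
mkdir -p pics; ls; python3 - <<'E'
from bench import r
import cv2,numpy as np
s=r.read_state();print({k:np.round(v,3).tolist() for k,v in s.items()})
ims=[]
for n in("scene","side"):
    p,d=r.snapshot(n);np.savez(f'pics/{n}0.npz',p=p,d=d);cv2.imwrite(f'pics/{n}0.png',p[...,::-1]);c=r.camera_params(n);print(n,{k:np.round(v,3).tolist() for k,v in c.items()})
E
```

```text
pics
{'t': 0.0, 'joints': [-0.853, 0.386, 0.007, -0.001, -1.194, -0.259], 'qd': [0.002, -0.0, -0.0, 0.001, 0.001, -0.001], 'joint_efforts': [0.001, -39.067, 18.741, 4.22, 0.011, -0.0], 'ee_pos': [0.277, -0.56, 0.246], 'eef_rot': [-0.0, -0.227, 0.974, 0.001], 'force': [-0.586, 0.529, -0.178], 'torque': [0.03, 0.019, -0.025], 'finger_gap': 0.087}
scene {'fx': 452.673, 'fy': 452.673, 'cx': 321.111, 'cy': 241.778, 'R': [[0.541, 0.841, 0.009], [0.702, -0.446, -0.555], [-0.463, 0.306, -0.832]], 't': [-0.294, -0.325, 1.345]}
side {'fx': 610.581, 'fy': 610.581, 'cx': 308.916, 'cy': 244.435, 'R': [[-0.898, -0.441, -0.004], [-0.277, 0.572, -0.772], [0.343, -0.692, -0.636]], 't': [0.481, 0.168, 1.429]}
```

View pics/scene0.png

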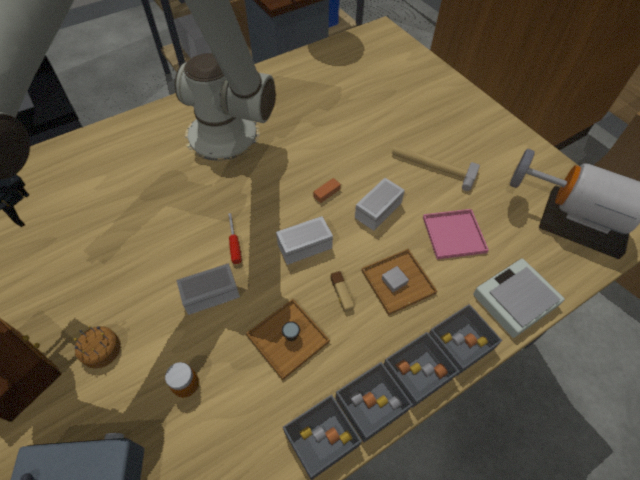

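View pics/side0.png

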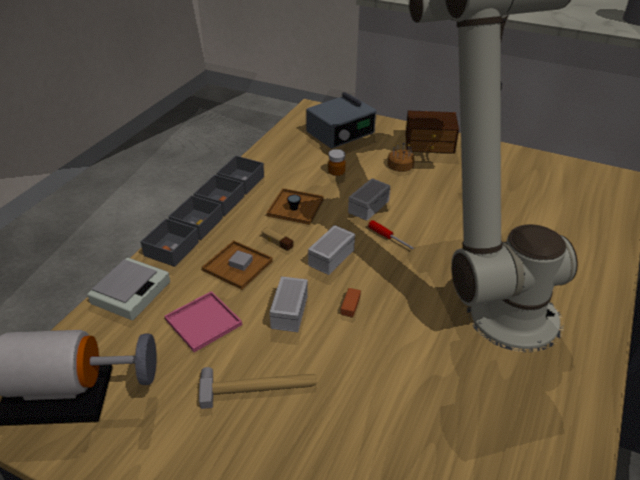

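The scene view shows the tins at about (380,203), (305,240) and (208,290). The loupe is in the right tray (tray_b, ~(288,338)), the block is in the left tray (~(398,280)), and the pink tray is a look-alike. Next I'll measure poses from depth.

```bash
cat > h.py <<'E'
import numpy as np,cv2
from bench import r
def cloud(n,d):
    c=r.camera_params(n);v,u=np.mgrid[:480,:640]
    X=np.stack([(u-c['cx'])/c['fx']*d,(v-c['cy'])/c['fy']*d,d],-1)
    return (X-c['t'])@np.asarray(c['R'])
def ray(n,u,v,z):
    c=r.camera_params(n);R=np.asarray(c['R']);o=-R.T@c['t'];w=R.T@[(u-c['cx'])/c['fx'],(v-c['cy'])/c['fy'],1]
    return o+w*(z-o[2])/w[2]
def tops(n,p,d,lo=.048,hi=.064):
    P=cloud(n,d);m=((d>0)&(P[...,2]>lo)&(P[...,2]<hi)&(P[...,0]>.3)&(P[...,0]<.75)&(abs(P[...,1])<.4)).astype(np.uint8)
    m=cv2.morphologyEx(m,cv2.MORPH_OPEN,np.ones((3,3)))
    k,l,st,_=cv2.connectedComponentsWithStats(m)
    for i in range(1,k):
        if st[i,4]<150: continue
        v,u=np.where(l==i);q=P[v,u]
        (c,s,a)=cv2.minAreaRect((q[:,:2]*1000).astype(np.float32))
        long=a if s[0]>s[1] else a+90
        # ray-cast mask outline on lid plane
        g=np.array([ray(n,a_,b_,.056)[:2] for a_,b_ in zip(u,v)])
        (c2,s2,a2)=cv2.minAreaRect((g*1000).astype(np.float32))
        l2=a2 if s2[0]>s2[1] else a2+90
        print(n,st[i,4],'px',(int(u.mean()),int(v.mean())),np.round(c,1),np.round(s,1),round(long%180,1),'z',np.median(q[:,2]).round(4),'| ray',np.round(c2,1),np.round(s2,1),round(l2%180,1))
E
python3 - <<'E'
from h import *
for n in("scene","side"):
    f=np.load(f'pics/{n}0.npz');tops(n,f['p'],f['d'])
for n,u,v in(("scene",288,338),("scene",398,281),("side",295,206),("side",238,264)):print(n,ray(n,u,v,.01).round(3))
print(r.camera_params('wrist'))
E
```

```text
scene 986 px (380, 197) [481.3 218.4] [ 66.1 123.5] 105.8 z 0.0549 | ray [484.1 214.8] [ 66.  124.3] 105.9
scene 1178 px (304, 234) [474.5  -3.9] [120.9  67.8] 80.7 z 0.055 | ray [477.3  -5.6] [121.1  68.4] 80.9Traceback (most recent call last):
  File "<stdin>", line 3, in <module>
  File "h.py", line 20, in tops
    g=np.array([ray(n,a_,b_,.056)[:2] for a_,b_ in zip(u,v)])
                ~~~^^^^^^^^^^^^^^
  File "h.py", line 8, in ray
    c=r.camera_params(n);R=np.asarray(c['R']);o=-R.T@c['t'];w=R.T@[(u-c['cx'])/c['fx'],(v-c['cy'])/c['fy'],1]
ValueError: time passes only in moves, steps and waits
```

```bash
sed -i 's/^from bench import r$/from bench import r\nCP={n:r.camera_params(n) for n in("scene","side")}/; s/c=r.camera_params(n)/c=CP[n]/' h.py
python3 - <<'E'
from h import *
for n in("scene","side"):
    f=np.load(f'pics/{n}0.npz');tops(n,f['p'],f['d'])
for n,u,v in(("scene",288,338),("scene",398,281),("side",295,206),("side",238,264)):print(n,ray(n,u,v,.01).round(3))
W=r.camera_params('wrist');print({k:np.round(v,3).tolist() for k,v in W.items()})
E
```

```text
scene 986 px (380, 197) [481.3 218.4] [ 66.1 123.5] 105.8 z 0.0549 | ray [484.1 214.8] [ 66.  124.3] 105.9
scene 1178 px (304, 234) [474.5  -3.9] [120.9  67.8] 80.7 z 0.055 | ray [477.3  -5.6] [121.1  68.4] 80.9
scene 1444 px (205, 283) [ 470.8 -257.1] [120.4  67.9] 80.2 z 0.0554 | ray [ 473.8 -257.6] [119.9  68.7] 79.7
side 594 px (368, 192) [ 471.1 -252.9] [129.8  68.4] 78.4 z 0.0556 | ray [ 469.8 -250.1] [129.9  68.7] 79.7
side 796 px (330, 242) [473.9  -2.9] [126.9  67.6] 79.8 z 0.0558 | ray [472.4   1.9] [127.5  69.4] 80.9
side 1080 px (288, 296) [481.  219.4] [ 64.7 126.8] 106.1 z 0.0558 | ray [479.5 222. ] [ 65.6 126.3] 106.0
scene [ 0.663 -0.163  0.01 ]
scene [0.681 0.125 0.01 ]
side [ 0.657 -0.154  0.01 ]
side [0.673 0.134 0.01 ]
{'fx': 371.648, 'fy': 371.648, 'cx': 321.563, 'cy': 234.497, 'tool_from_camera': [[0.0, -0.965, -0.262, 0.072], [1.0, -0.0, 0.001, 0.001], [-0.001, -0.262, 0.965, -0.137], [0.0, 0.0, 0.0, 1.0]]}
```

play_rows(
  deltas=[-0.039, 0.0235, 0, 0, 0, -0.039, 0.0235, 0, 0, 0, -0.039, 0.0235, 0, 0, 0, -0.039, 0.0235, 0, 0, 0, -0.039, 0.0235, 0, 0, 0],
  force=40,
)

```text
t: 0.6
ee_pos: [0.4, -0.3669, 0.2472]
eef_rot: [-0.0, -0.227, 0.974, 0.0]
force: [1.1, 0.2, -0.7]
finger_gap: 0.0869
```

play_rows(
  deltas=[-0.039, 0.0235, 0, 0, 0, -0.039, 0.0235, 0, 0, 0, -0.036, 0.0235, 0, 0, 0, 0, 0, 0, -7.6, 0, 0, 0, 0, -7.6, 0],
)

```text
t: 1.1
ee_pos: [0.4711, -0.2533, 0.2471]
eef_rot: [-0.0, -0.358, 0.934, 0.0]
force: [0.2, -0.8, 0.1]
finger_gap: 0.0869
```

play_rows(
  deltas=[0, 0, 0, -7.6, 0, 0, 0, 0, -7.6, 0, 0, 0, 0, -7.6, 0, 0, 0, 0, -7.6, 0, 0, 0, 0, -7.6, 0],
)

```text
t: 1.6
ee_pos: [0.4703, -0.2548, 0.2471]
eef_rot: [-0.0, -0.641, 0.767, 0.0]
force: [-0.0, 0.2, -0.3]
finger_gap: 0.0871
```

```bash
cat >> h.py <<'E'
from scipy.spatial.transform import Rotation as Ro
def goto(x,y,z,long):
    s=r.read_state();w,a,b,c=s['eef_rot'];M=Ro.from_quat([a,b,c,w]).as_matrix();p=np.array(s['ee_pos'])
    yaw=np.degrees(np.arctan2(M[1,0],M[0,0]));dy=(long-yaw+90)%180-90
    print('t',round(s['t'],2),'pos',p.round(4),'toolx yaw',yaw.round(2),'tilt',M[:,2].round(3),'j',np.round(s['joints'],2),'gap',s['finger_gap'],'F',np.round(s['force'],2),'T',np.round(s['torque'],3))
    print(' delta tool',(M.T@(np.array([x,y,z])-p)).round(4),'turn',round(-dy,2))
E
python3 - <<'E'
from h import *
goto(.471,-.255,.04,79.7)
for n,u,v in(("scene",327,189),("scene",340,184),("scene",315,196),("side",350,301)):print(n,ray(n,u,v,.02).round(3))
p,d=r.snapshot('wrist');cv2.imwrite('pics/w1.png',p[...,::-1])
E
```

```text
t 1.6 pos [ 0.4703 -0.2548  0.2471] toolx yaw -100.21 tilt [-0.001  0.    -1.   ] j [-0.19  0.23 -0.21 -0.   -1.13  0.02] gap 0.08714133372512728 F [-0.05  0.22 -0.25] T [-0.071  0.1   -0.051]
 delta tool [ 1.000e-04 -1.000e-03  2.071e-01] turn 0.09
scene [0.364 0.134 0.02 ]
scene [0.368 0.172 0.02 ]
scene [0.367 0.094 0.02 ]
side [0.359 0.141 0.02 ]
```

View pics/w1.png

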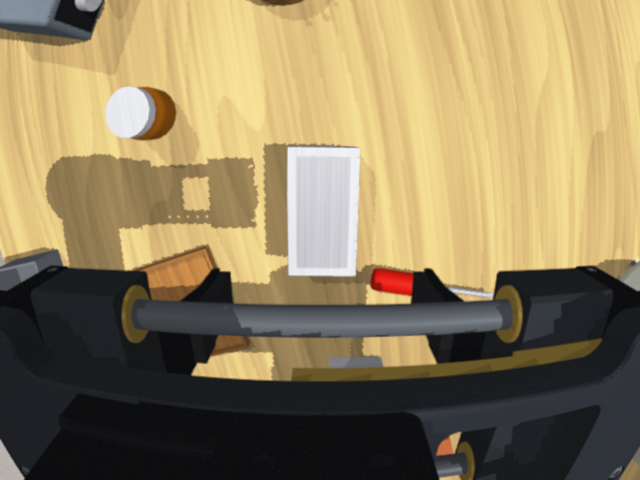

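The tin is centred under the gripper to within about 4 mm and the fingers are clear of the screwdriver. I'll descend and grip.

play_rows(
  deltas=[0.002, -0.001, 0.045, 0, 0, 0, 0, 0.045, 0, 0, 0, 0, 0.045, 0, 0, 0, 0, 0.045, 0, 0, 0, 0, 0.027, 0, 0],
)

```text
t: 2.15
ee_pos: [0.469, -0.2565, 0.0371]
eef_rot: [-0.002, -0.638, 0.77, 0.002]
force: [0.1, 0.8, -0.3]
finger_gap: 0.0869
```

play_rows(
  deltas=[0, 0, 0, 0, 0.5, 0, 0, 0, 0, 0.5, 0, 0, 0, 0, 0.5, 0, 0, 0, 0, 0.5, 0, 0, 0, 0, 0.5],
  force=45,
)

```text
t: 2.65
ee_pos: [0.4712, -0.2571, 0.0422]
eef_rot: [0.0, -0.639, 0.769, -0.0]
force: [-1.9, 1.9, 6.1]
finger_gap: 0.0636
```

```bash
python3 - <<'E'
from h import *
goto(.471,-.255,.04,79.7)
E
```

```text
t 2.65 pos [ 0.4712 -0.2571  0.0422] toolx yaw -100.53 tilt [ 0.001 -0.    -1.   ] j [-0.2   0.48 -0.45  0.   -0.64  0.01] gap 0.0635539375523544 F [-1.94  1.92  6.14] T [ 0.449  1.059 -0.056]
 delta tool [-0.0021  0.0006  0.0022] turn -0.23
```

play_rows(
  deltas=[0, 0, -0.02, 0, 0.6, 0, 0, -0.04, 0, 0.6, 0, 0, -0.05, 0, 0.6, 0, 0, -0.05, 0, 0.6, 0, 0, -0.05, 0, 0.6],
)

```text
t: 3.15
ee_pos: [0.4707, -0.2567, 0.2526]
eef_rot: [0.001, -0.639, 0.769, -0.0]
force: [1.1, 0.3, -4.1]
finger_gap: 0.0637
```

play_rows(
  deltas=[0, 0, -0.03, 0, 0.6, 0, 0, 0, 0, 0.6, 0, 0, 0, 0, 0.6, 0, 0, 0, 0, 0.6, 0, 0, 0, 0, 0.6],
)

```text
t: 3.65
ee_pos: [0.4703, -0.2567, 0.2781]
eef_rot: [-0.001, -0.639, 0.769, 0.002]
force: [0.6, -0.2, -4.5]
finger_gap: 0.0635
```

```bash
python3 - <<'E'
from h import *
goto(.471,-.257,.042,79.7)
E
```

```text
t 3.65 pos [ 0.4703 -0.2567  0.2781] toolx yaw -100.53 tilt [-0.004  0.002 -1.   ] j [-0.2   0.21 -0.16 -0.   -1.2   0.01] gap 0.06354198351450385 F [ 0.57 -0.24 -4.48] T [-0.013 -0.03   0.021]
 delta tool [ 0.0003 -0.0018  0.2361] turn -0.23
```

play_rows(
  deltas=[0.05, 0, 0, 0, 0.6, 0.05, 0, 0, 0, 0.6, -0.05, 0, 0, 0, 0.6, -0.05, 0, 0, 0, 0.6, 0.05, 0, 0, 0, 0.6],
)

```text
t: 4.15
ee_pos: [0.4683, -0.2927, 0.2787]
eef_rot: [0.001, -0.649, 0.761, 0.002]
force: [2.7, -2.0, -2.7]
finger_gap: 0.0638
```

play_rows(
  deltas=[0.05, 0, 0, 0, 0.6, -0.05, 0, 0, 0, 0.6, -0.05, 0, 0, 0, 0.6, 0, 0, 0, 0, 0.6, 0, 0, 0, 0, 0.6],
)

```text
t: 4.65
ee_pos: [0.4711, -0.2563, 0.2793]
eef_rot: [-0.001, -0.64, 0.768, 0.001]
force: [-0.3, 0.6, -3.1]
finger_gap: 0.064
```

play_rows(
  deltas=[0, 0, 0, 0, 0.6, 0, 0, 0, 0, 0.6, 0, 0, 0, 0, 0.6, 0, 0, 0, 0, 0.6, 0, 0, 0, 0, 0.6],
)

```text
t: 5.15
ee_pos: [0.4711, -0.2573, 0.2805]
eef_rot: [-0.0, -0.639, 0.769, 0.0]
force: [-0.9, -0.4, -3.2]
finger_gap: 0.0638
```

```bash
python3 - <<'E'
from h import *
goto(.471,-.257,.042,79.7)
E
```

```text
t 5.15 pos [ 0.4711 -0.2573  0.2805] toolx yaw -100.54 tilt [-0.  0. -1.] j [-0.2   0.21 -0.15 -0.   -1.2   0.01] gap 0.06375030114511301 F [-0.88 -0.42 -3.25] T [ 0.026  0.111 -0.026]
 delta tool [-3.000e-04  2.000e-04  2.385e-01] turn -0.24
```

```bash
cat >> h.py <<'E'
def avg(tag,n=14):
    T=[];F=[]
    for i in range(n):
        r.snapshot('wrist');s=r.read_state();w,a,b,c=s['eef_rot'];M=Ro.from_quat([a,b,c,w]).as_matrix()
        T.append(M.T@s['torque']);F.append(s['force'])
    T=np.array(T);print(tag,'t',round(s['t'],2),'Ttool',T.mean(0).round(4),'sem',(T.std(0)/n**.5).round(4),'F',np.mean(F,0).round(2))
E
python3 - <<'E'
from h import *
avg('right, -x end')
E
```

```text
right, -x end t 5.85 Ttool [-0.0868 -0.0164 -0.0075] sem [0.0052 0.0065 0.0095] F [-0.3   0.12 -3.36]
```

play_rows(
  deltas=[-0.02, 0, 0, 0, 0.6, -0.03, 0, 0, 0, 0.6, 0.05, 0, 0, 0, 0.6, 0.05, 0, 0, 0, 0.6, -0.05, 0, 0, 0, 0.6],
)

```text
t: 6.35
ee_pos: [0.4659, -0.2714, 0.28]
eef_rot: [-0.002, -0.629, 0.777, -0.001]
force: [1.4, 2.7, -4.2]
finger_gap: 0.064
```

play_rows(
  deltas=[-0.05, 0, 0, 0, 0.6, 0.05, 0, 0, 0, 0.6, 0.05, 0, 0, 0, 0.6, -0.05, 0, 0, 0, 0.6, -0.05, 0, 0, 0, 0.6],
)

```text
t: 6.85
ee_pos: [0.4788, -0.212, 0.2798]
eef_rot: [-0.0, -0.635, 0.773, 0.0]
force: [1.8, 1.2, -3.0]
finger_gap: 0.0638
```

play_rows(
  deltas=[0.05, 0, 0, 0, 0.6, 0, 0, 0, 0, 0.6, 0, 0, 0, 0, 0.6, 0, 0, 0, 0, 0.6, 0, 0, 0, 0, 0.6],
)

```text
t: 7.35
ee_pos: [0.4708, -0.2575, 0.2806]
eef_rot: [0.0, -0.639, 0.769, 0.0]
force: [-0.6, 0.4, -3.8]
finger_gap: 0.0637
```

```bash
python3 - <<'E'
from h import *
avg('right, +x end')
goto(.4712,-.2571,.042,79.7)
E
```

```text
right, +x end t 8.05 Ttool [-0.0874 -0.0122 -0.0052] sem [0.0088 0.0072 0.0063] F [-0.16 -0.05 -3.72]
t 8.05 pos [ 0.4712 -0.257   0.2805] toolx yaw -100.51 tilt [-0.  0. -1.] j [-0.2   0.21 -0.15 -0.   -1.2   0.01] gap 0.0641524453234826 F [-0.66  0.55 -3.02] T [-0.004  0.116 -0.007]
 delta tool [1.000e-04 0.000e+00 2.385e-01] turn -0.21
```

Right tin: Ty is about 0 whichever end the shake stops at (a loose part would move it ±0.07 N m), so it's silent. I'll put it back.

play_rows(
  deltas=[0, 0, 0.05, 0, 0.6, 0, 0, 0.05, 0, 0.6, 0, 0, 0.05, 0, 0.6, 0, 0, 0.04, 0, 0.6, 0, 0, 0.025, 0, 0.6],
)

```text
t: 8.55
ee_pos: [0.4696, -0.2567, 0.0624]
eef_rot: [-0.001, -0.639, 0.769, 0.002]
force: [-0.1, -0.4, -3.0]
finger_gap: 0.0638
```

play_rows(
  deltas=[0, 0, 0.01, 0, 0.6, 0, 0, 0.006, 0, 0.6, 0, 0, 0.004, 0, 0.6, 0, 0, 0.002, 0, 0.6, 0, 0, 0, 0, 0.6],
)

```text
t: 9.05
ee_pos: [0.4719, -0.2572, 0.0445]
eef_rot: [0.001, -0.639, 0.769, -0.001]
force: [0.5, -0.3, -3.6]
finger_gap: 0.0635
```

```bash
python3 - <<'E'
from h import *
goto(.4712,-.2571,.042,79.7)
E
```

```text
t 9.05 pos [ 0.4719 -0.2572  0.0445] toolx yaw -100.51 tilt [ 0.002 -0.    -1.   ] j [-0.2   0.48 -0.45  0.   -0.64  0.01] gap 0.06351887916513277 F [ 0.51 -0.25 -3.55] T [-0.008  0.13  -0.055]
 delta tool [-0.      0.0007  0.0025] turn -0.21
```

play_rows(
  deltas=[0, 0, 0.001, 0, 0.6, 0, 0, 0.001, 0, 0.6, 0, 0, 0.001, 0, 0.6, 0, 0, 0, 0, 0.6, 0, 0, 0, 0, 0.6],
)

```text
t: 9.55
ee_pos: [0.4717, -0.2572, 0.0422]
eef_rot: [0.0, -0.639, 0.769, -0.001]
force: [-1.3, 1.7, 5.9]
finger_gap: 0.0636
```

play_rows(
  deltas=[0, 0, 0, 0, 0.3, 0, 0, 0, 0, 0.1, 0, 0, 0, 0, 0, 0, 0, 0, 0, 0, 0, 0, 0, 0, 0],
)

```text
t: 10.05
ee_pos: [0.4714, -0.2572, 0.0406]
eef_rot: [0.0, -0.639, 0.769, -0.0]
force: [-0.1, 0.2, 0.2]
finger_gap: 0.0841
```

play_rows(
  deltas=[0, 0, -0.03, 0, 0, 0, 0, -0.05, 0, 0, 0, 0, -0.05, 0, 0, 0, 0, -0.05, 0, 0, -0.04, 0.008, -0.01, 0, 0],
)

```text
t: 10.55
ee_pos: [0.4741, -0.2193, 0.2371]
eef_rot: [0.003, -0.638, 0.77, -0.006]
force: [0.8, 0.5, 0.4]
finger_gap: 0.087
```

play_rows(
  deltas=[-0.042, 0.007, 0, 0, 0, -0.042, 0.007, 0, 0, 0, -0.042, 0.007, 0, 0, 0, -0.042, 0.007, 0, 0, 0, -0.042, 0.007, 0, 0, 0],
)

```text
t: 11.05
ee_pos: [0.4742, -0.0018, 0.2307]
eef_rot: [0.0, -0.639, 0.769, -0.0]
force: [0.7, -0.3, -0.4]
finger_gap: 0.087
```

play_rows(
  deltas=[0, 0, 0, -1, 0, 0, 0, 0, 0, 0, 0, 0, 0, 0, 0],
)

```text
t: 11.35
ee_pos: [0.4744, -0.0039, 0.2304]
eef_rot: [-0.0, -0.646, 0.764, 0.0]
force: [0.0, -0.0, 0.2]
finger_gap: 0.0874
```

```bash
python3 - <<'E'
from h import *
goto(.4745,-.0035,.041,80.5)
p,d=r.snapshot('side');tops('side',p,d)
p,d=r.snapshot('wrist');cv2.imwrite('pics/w2.png',p[...,::-1])
E
```

```text
t 11.35 pos [ 0.4744 -0.0039  0.2304] toolx yaw -99.56 tilt [-0. -0. -1.] j [ 0.34  0.14 -0.37  0.   -1.06 -0.5 ] gap 0.0873714410695917 F [ 0.   -0.01  0.24] T [ 0.011  0.095 -0.043]
 delta tool [-5.000e-04 -1.000e-04  1.894e-01] turn -0.06
side 569 px (368, 191) [ 473.7 -254.9] [125.9  67.3] 78.6 z 0.0558 | ray [ 471.7 -250.9] [128.7  69. ] 79.6
side 834 px (330, 242) [474.9  -0.8] [130.6  67.7] 80.2 z 0.0557 | ray [472.8   1.9] [127.5  69.1] 80.6
side 1067 px (288, 296) [481.1 219.5] [ 65.2 126.1] 105.4 z 0.0558 | ray [479.5 222. ] [ 65.5 126.3] 105.7
```

View pics/w2.png

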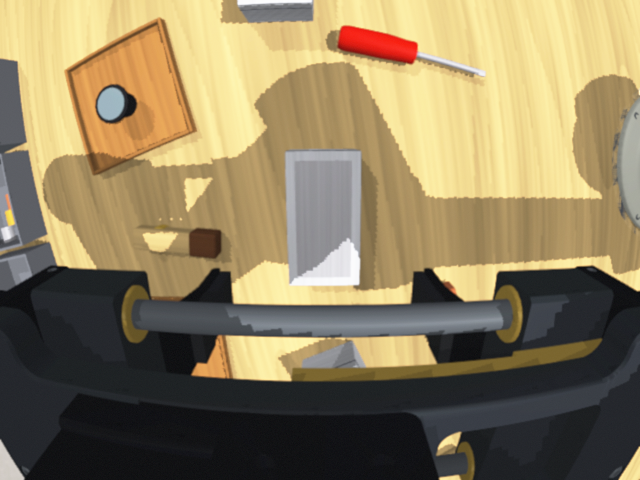

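The right tin is back in place and the middle one is centred at about (323,217), clear of its neighbours. I'll grip the middle tin and shake it.

play_rows(
  deltas=[0, 0, 0.045, 0, 0, 0, 0, 0.045, 0, 0, 0, 0, 0.045, 0, 0, 0, 0, 0.035, 0, 0, 0, 0, 0.019, 0, 0],
)

```text
t: 11.95
ee_pos: [0.4728, -0.0051, 0.0387]
eef_rot: [-0.002, -0.645, 0.764, 0.001]
force: [0.3, 0.1, 0.4]
finger_gap: 0.0871
```

play_rows(
  deltas=[0, 0, 0, 0, 0.5, 0, 0, 0, 0, 0.5, 0, 0, 0, 0, 0.5, 0, 0, 0, 0, 0.5, 0, 0, 0, 0, 0.5],
  force=45,
)

```text
t: 12.45
ee_pos: [0.4748, -0.0035, 0.0428]
eef_rot: [0.001, -0.646, 0.763, -0.0]
force: [-1.4, -0.2, 5.2]
finger_gap: 0.0639
```

play_rows(
  deltas=[0, 0, -0.02, 0, 0.6, 0, 0, -0.04, 0, 0.6, 0, 0, -0.05, 0, 0.6, 0, 0, -0.05, 0, 0.6, 0, 0, -0.05, 0, 0.6],
)

```text
t: 12.95
ee_pos: [0.4736, -0.0035, 0.2535]
eef_rot: [0.0, -0.646, 0.763, 0.0]
force: [1.1, 1.1, -3.5]
finger_gap: 0.0635
```

play_rows(
  deltas=[0, 0, -0.03, 0, 0.6, 0, 0, 0, 0, 0.6, 0.05, 0, 0, 0, 0.6, 0.05, 0, 0, 0, 0.6, -0.05, 0, 0, 0, 0.6],
)

```text
t: 13.45
ee_pos: [0.4621, -0.0678, 0.2798]
eef_rot: [-0.003, -0.634, 0.773, 0.001]
force: [1.9, 2.5, -3.7]
finger_gap: 0.0635
```

play_rows(
  deltas=[-0.05, 0, 0, 0, 0.6, 0.05, 0, 0, 0, 0.6, 0.05, 0, 0, 0, 0.6, -0.05, 0, 0, 0, 0.6, -0.05, 0, 0, 0, 0.6],
)

```text
t: 13.95
ee_pos: [0.4733, -0.0081, 0.2797]
eef_rot: [-0.001, -0.641, 0.768, 0.001]
force: [2.7, 1.4, -3.1]
finger_gap: 0.0637
```

play_rows(
  deltas=[0, 0, 0, 0, 0.6, 0, 0, 0, 0, 0.6, 0, 0, 0, 0, 0.6, 0, 0, 0, 0, 0.6, 0, 0, 0, 0, 0.6],
)

```text
t: 14.45
ee_pos: [0.4742, -0.0039, 0.2814]
eef_rot: [-0.0, -0.646, 0.764, 0.0]
force: [0.1, -1.1, -3.2]
finger_gap: 0.0638
```

```bash
python3 - <<'E'
from h import *
avg('middle, -x end')
E
```

```text
middle, -x end t 15.15 Ttool [-0.0832  0.0446 -0.0064] sem [0.0087 0.0086 0.0053] F [ 0.21 -0.35 -3.1 ]
```

play_rows(
  deltas=[-0.02, 0, 0, 0, 0.6, -0.03, 0, 0, 0, 0.6, 0.05, 0, 0, 0, 0.6, 0.05, 0, 0, 0, 0.6, -0.05, 0, 0, 0, 0.6],
)

```text
t: 15.65
ee_pos: [0.4725, -0.0172, 0.2816]
eef_rot: [-0.002, -0.636, 0.772, -0.0]
force: [1.9, 0.9, -3.5]
finger_gap: 0.0634
```

play_rows(
  deltas=[-0.05, 0, 0, 0, 0.6, 0.05, 0, 0, 0, 0.6, 0.05, 0, 0, 0, 0.6, -0.05, 0, 0, 0, 0.6, -0.05, 0, 0, 0, 0.6],
)

```text
t: 16.15
ee_pos: [0.4831, 0.0416, 0.2819]
eef_rot: [0.0, -0.641, 0.767, -0.0]
force: [0.8, 0.7, -3.1]
finger_gap: 0.0634
```

play_rows(
  deltas=[0.05, 0, 0, 0, 0.6, 0, 0, 0, 0, 0.6, 0, 0, 0, 0, 0.6, 0, 0, 0, 0, 0.6, 0, 0, 0, 0, 0.6],
)

```text
t: 16.65
ee_pos: [0.4746, -0.0038, 0.2816]
eef_rot: [0.0, -0.646, 0.764, -0.0]
force: [0.2, 0.5, -2.4]
finger_gap: 0.0637
```

```bash
python3 - <<'E'
from h import *
avg('middle, +x end')
goto(.4745,-.0035,.042,80.5)
E
```

```text
middle, +x end t 17.35 Ttool [-0.0739  0.0652 -0.0164] sem [0.007  0.0064 0.0078] F [-0.05 -0.02 -2.88]
t 17.35 pos [ 0.4745 -0.0034  0.2815] toolx yaw -99.51 tilt [-0.  0. -1.] j [ 0.34  0.1  -0.29 -0.   -1.18 -0.5 ] gap 0.06362088819927234 F [ 0.24 -0.06 -3.02] T [-0.045  0.089 -0.065]
 delta tool [1.000e-04 0.000e+00 2.395e-01] turn -0.01
```

play_rows(
  deltas=[-0.01, 0, 0, 0, 0.6, -0.02, 0, 0, 0, 0.6, -0.03, 0, 0, 0, 0.6, -0.02, 0, 0, 0, 0.6, -0.01, 0, 0, 0, 0.6],
)

```text
t: 17.85
ee_pos: [0.4898, 0.0873, 0.2815]
eef_rot: [0.0, -0.647, 0.763, 0.0]
force: [-0.9, -0.5, -3.1]
finger_gap: 0.0635
```

play_rows(
  deltas=[0.01, 0, 0, 0, 0.6, 0.025, 0, 0, 0, 0.6, 0.04, 0, 0, 0, 0.6, 0.05, 0, 0, 0, 0.6, 0.05, 0, 0, 0, 0.6],
)

```text
t: 18.35
ee_pos: [0.4595, -0.0892, 0.2818]
eef_rot: [-0.0, -0.646, 0.763, -0.0]
force: [0.7, -0.2, -2.0]
finger_gap: 0.0638
```

play_rows(
  deltas=[0, 0, 0, 0, 0.6, 0, 0, 0, 0, 0.6, 0, 0, 0, 0, 0.6, 0, 0, 0, 0, 0.6, 0, 0, 0, 0, 0.6],
)

```text
t: 18.85
ee_pos: [0.4607, -0.0863, 0.2815]
eef_rot: [0.0, -0.647, 0.763, 0.0]
force: [-0.7, 0.6, -3.1]
finger_gap: 0.0637
```

```bash
python3 - <<'E'
from h import *
avg('middle, strong +x end')
E
```

```text
middle, strong +x end t 19.55 Ttool [-0.0842 -0.0783 -0.0046] sem [0.0061 0.008  0.007 ] F [-0.21 -0.03 -2.82]
```

play_rows(
  deltas=[-0.01, 0, 0, 0, 0.6, -0.025, 0, 0, 0, 0.6, -0.04, 0, 0, 0, 0.6, -0.05, 0, 0, 0, 0.6, -0.05, 0, 0, 0, 0.6],
)

```text
t: 20.05
ee_pos: [0.4895, 0.0874, 0.2819]
eef_rot: [0.001, -0.646, 0.764, -0.0]
force: [1.5, 0.7, -2.7]
finger_gap: 0.0636
```

play_rows(
  deltas=[0, 0, 0, 0, 0.6, 0, 0, 0, 0, 0.6, 0, 0, 0, 0, 0.6, 0, 0, 0, 0, 0.6, 0, 0, 0, 0, 0.6],
)

```text
t: 20.55
ee_pos: [0.4892, 0.0843, 0.2817]
eef_rot: [-0.0, -0.645, 0.764, -0.0]
force: [-0.7, 0.2, -2.6]
finger_gap: 0.0635
```

```bash
python3 - <<'E'
from h import *
avg('middle, strong -x end')
goto(.4745,-.0035,.042,80.5)
E
```

```text
middle, strong -x end t 21.25 Ttool [-0.065   0.0503 -0.0069] sem [0.0075 0.0097 0.0063] F [-0.01  0.15 -2.87]
t 21.25 pos [0.4894 0.0854 0.2815] toolx yaw -99.51 tilt [-0. -0. -1.] j [ 0.5   0.14 -0.24 -0.   -1.19 -0.67] gap 0.06378203303934712 F [ 0.89  0.28 -3.3 ] T [ 0.018  0.032 -0.023]
 delta tool [0.0901 0.     0.2395] turn -0.01
```

The middle tin's Ty swings from −0.078 to +0.050 N m depending on which end the throw finishes at. That's the loose part, so the middle tin is the rattler. I'll carry it over the loupe tray.

play_rows(
  deltas=[0.012, -0.012, 0, 0, 0.6, 0.022, -0.022, 0, 0, 0.6, 0.026, -0.025, 0, 0, 0.6, 0.026, -0.025, 0, 0, 0.6, 0.026, -0.025, 0, 0, 0.6],
)

```text
t: 21.75
ee_pos: [0.5792, -0.0442, 0.2815]
eef_rot: [0.0, -0.646, 0.763, -0.0]
force: [-0.1, -0.9, -1.6]
finger_gap: 0.0635
```

play_rows(
  deltas=[0.026, -0.025, 0, 0, 0.6, 0.026, -0.025, 0, 0, 0.6, 0.022, -0.022, 0, 0, 0.6, 0.016, -0.016, 0, 0, 0.6, 0.01, -0.011, 0, 0, 0.6],
)

```text
t: 22.25
ee_pos: [0.6603, -0.1598, 0.2805]
eef_rot: [-0.0, -0.645, 0.764, 0.0]
force: [-0.1, 0.0, -3.4]
finger_gap: 0.0636
```

play_rows(
  deltas=[0, 0, 0, 0, 0.6, 0, 0, 0, 0, 0.6, 0, 0, 0, 0, 0.6, 0, 0, 0, 0, 0.6, 0, 0, 0, 0, 0.6],
)

```text
t: 22.75
ee_pos: [0.6593, -0.1575, 0.282]
eef_rot: [0.0, -0.646, 0.763, -0.0]
force: [-0.0, -0.8, -3.1]
finger_gap: 0.0633
```

```bash
python3 - <<'E'
from h import *
goto(.66,-.158,.28,80.5)
p,d=r.snapshot('side');tops('side',p,d)
q,_=r.snapshot('scene');cv2.imwrite('pics/end.png',np.hstack([cv2.resize(p,(400,300)),cv2.resize(q,(400,300))])[...,::-1])
f=np.load('pics/scene0.npz')['p'];h=cv2.cvtColor(f,cv2.COLOR_RGB2HSV)[265:385,180:345]
m=cv2.inRange(h,(5,120,60),(17,255,215));m=cv2.morphologyEx(m,cv2.MORPH_CLOSE,np.ones((9,9)))
c=max(cv2.findContours(m,0,2)[0],key=cv2.contourArea);g=np.array([ray('scene',a+180,b+265,.012)[:2] for a,b in c[:,0]],np.float32)
print('tray',cv2.minAreaRect(g*1000))
E
```

```text
t 22.75 pos [ 0.6593 -0.1575  0.282 ] toolx yaw -99.46 tilt [ 0.001  0.    -1.   ] j [ 0.    0.46  0.21 -0.   -1.32 -0.17] gap 0.06332284578161641 F [-0.04 -0.82 -3.06] T [0.009 0.055 0.036]
 delta tool [ 0.0004 -0.0007  0.002 ] turn 0.04
side 617 px (368, 191) [ 473.6 -254.9] [129.7  67.8] 79.2 z 0.0557 | ray [ 471.8 -250. ] [130.6  69. ] 79.6
side 1065 px (288, 296) [480.8 220.3] [ 64.6 128.9] 105.9 z 0.0559 | ray [479.5 221.7] [ 65.6 125.9] 105.4
tray ((661.666015625, -162.54974365234375), (134.3564910888672, 131.34730529785156), 7.239521503448486)
```

View pics/end.png

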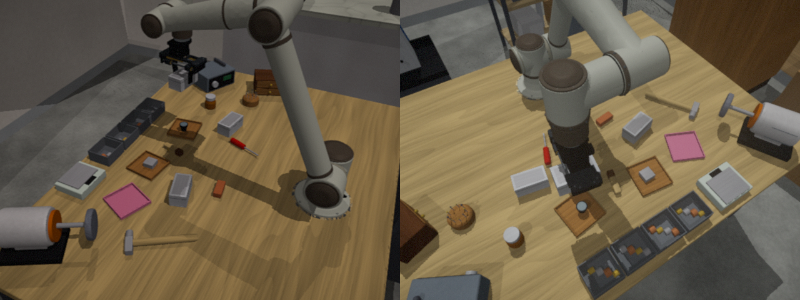

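The final picture shows the tin level in the gripper above the loupe tray. The other tins and bystanders haven't moved. I'll hand in.

```bash
python3 -c "
from bench import r
print(r.hand_in())"
```

```text
the job is handed in; nothing more can be done
None
```

The middle tin is the rattler. I handed in at about 23 s, with that tin held upright and still in the gripper above the loupe tray (tray_b, on the right).

- **Right tin:** shaken about 0.24 m above the bench, it gave no change in wrist torque whichever end the shake stopped at (−0.016 and −0.012 N m). I set it back upright; camera checks put it within about 3 mm of where it started. It only had the milder shake, not the stronger one that settled the middle tin, but an end-resting part would still have shown about 0.07 N m.
- **Middle tin:** the first mild shakes were unclear, because the torque stayed on one side (+0.045 and +0.065 N m). Stronger end-to-end throws swung it from −0.078 to +0.050 N m, which fits the loose part moving end to end.
- **Left tin:** I never lifted it, since the rattler was already found.

**Last checks:** the gripper centre was at (0.659, −0.158, 0.282) with no tilt and the jaws at 63 mm on the tin. The tray centre measured (0.660, −0.158) from two hand-picked views and (0.662, −0.163) from a colour mask, a 5 mm disagreement. In the last pictures everything else looked unmoved.

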